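Stow a core ring under the toolbox's spring flap

ROBOT

A 6-joint arm with a two-finger parallel gripper is mounted at the origin on the work surface. World frame = base frame: x ahead of the robot, y to its left, z up, the work surface at z = 0. Lengths are in mm, angles in rad, forces in N, time in s.
With the tool pointing down it reaches from about 275 to 850 mm from the base axis. Payload 5.2 kg.
Tool frame: the origin (TCP) lies at the very end of the fingers, on their centre line; the grasp point (between the pads) lies 19 mm behind it; z points along the fingers, y is the direction in which the jaws open and shut (so a half turn about z gives the same grasp; the last joint's range is limited). The gripper opens to 85 mm and grips with 20 to 120 N. Pads are 22 mm wide; open, the fingers measure 114 mm over their backs; the gripper's body (76 mm by 85 mm) begins 54 mm behind the grasp point. The pads swing forward as they close: fully open they stand 13 mm farther back than shut.
Start: joints at [1.066, 0.259, 1.535, -0, 1.348, -0.203], TCP at [163.46, 525.153, 231.31] pointing down, gripper open.
Joint ranges: [-3.14, 3.14], [-0.91, 2.08], [0.19, 2.58], [-1.22, 4.36], [0.22, 2.71], [-3.12, 3.12]. Speed limits (rad/s): [2.57, 2.57, 3.14, 3.14, 3.14, 3.14].

INTERFACE

Orientations are given as a rotation vector (axis times angle).
In Python, from plant import env gives the robot as it stands.
- The arm moves only by the tool arm_command, never from a script. Its arguments are lists of equal length, an entry for each row: "translation": the shift along the tool's x, y, z in m, a list of three; "dr": the turn, a rotation vector about the tool's x, y, z in degrees, a list of three; "jaw": the opening in per cent of the stroke, from 0 (shut) to 100 (fully open). A call has 1 to 8 rows; each row is the pose to reach, as a shift and turn from the pose commanded when the call began, along the tool's axes at that moment; what a row does not reach only later rows make up. A row lasts 1/8 s, in which the tool goes at most 62.5 mm and 10.7 degrees, less where a joint would pass 70% of its speed; a pose out of reach is approached as far as the arm can. A call with a gripper value outside its range is refused whole. The fingers move at their own pace and stop on an object; "force" is the grip in N (left out, the last holds). Time passes only in rows, so rows that repeat a pose let the fingers close. It gives the time, the measured TCP pose, the force and the opening at its end, in the units of the state.
- env.get_obs(): the state, without advancing time (a new reading comes with each control period).
- env.capture(name): name is "side" or "top" or "wrist"; returns a dict with "pixels" (384x512x3 uint8, red, green, blue), "depth" (384x512 float32, mm along the optical axis (not along the pixel's ray), 0 where there is no reading), "vfov" (degrees; the focal length in pixels is half the picture's height over the tangent of half this angle, whatever the lens; pixels are square), "cx", "cy" (the principal point, pixels), "k1" (the pictures are not rectified: a ray, as slopes to the right and down, at radius r is drawn at 1 + k1 r^2 times it, then the intrinsics apply), "world_from_camera" (4x4, takes a point from camera to world coordinates). Camera axes: x right, y up, looking along -z (the intrinsics and any distortion apply to the point x, -y, -z); pixel columns grow to the right and rows downward; lengths in mm; the calibration is good to about 2 mm. A picture is of the moment at which its call begins.
- env.finish_job(): hands the job in, once; it reports no verdict.
The state is a dict: "time_s": time; "q": joint angles; "qvel": joint speeds; "effort": joint torques, N m; "position": TCP position; "ee_rot": TCP orientation; "contact_force": force on the tool from outside, world axes, zero at the start; "ft_torque": the same for the moment, N m; "finger_gap": finger opening in mm.
Only numpy, scipy, OpenCV 4.12 (cv2) and the standard library are available. Lean on these libraries where they do the work, as an engineer would, in place of code of your own. Each camera call takes 0.05 s, during which the arm holds its last target.

TASK

Put the low copper core ring away in the bay at the front of the toolbox, without picking it up: slide it over the bench until it is in line with the bay's mouth, then press the flap's side tab down with one fingertip to hold the sprung flap open, and push the ring in under it with the other fingertip. Let the flap spring fully shut behind the ring and come away. Never lift or tip the ring over, and leave everything else on the bench where it is.

Things in the scene. Friction and masses are not known exactly. Their poses are not given: they have to be found in the camera images.
- toolbox: Open grey steel toolbox, fixed, with a low ring bay on the side facing the robot. Origin: on the bench, middle of the bay's mouth; +x into the bay (away from the robot), +y left, z up; all mm below are in this frame. Bay: x = 0 (mouth) to 75, inner walls at y = +29 and -29, no floor (the ring slides on the bench). Behind it the tool tray, 86 high, fills x = 90 to 310, y = -160 to 100.
- bay_back (a point): Middle of the bay's back stop (toolbox x = 75 mm), 20 mm high. The bay's right wall is 20 mm high, 4 mm thick and begins with a lead-in flared outwards to x = -15, y = -45 mm.
- rail_end (a point): Near end, top inner edge, of the guide rail: the bay's left wall runs straight on in front of the mouth, 16 mm high, 4 mm thick (toolbox y = 29 to 33), from x = -110 to 90 mm. Hinge posts, 34 mm high, stand left of it at x = -129 and 79 mm. To the right of it, in front of the mouth, the bench is open.
- flap (a joint): Flap angle, rad: 0 shut, grows as it opens, stop at 0.40. A rocker of 3 mm sheet hinged along toolbox x at y = 38, z = 28 mm: cover and lip over the bay right of the hinge, press tab left of it. Sprung shut: pressing the tab down 55 mm out from the hinge, about 2 N starts it and 4 N holds it open. From 0.25 on the 24 mm ring passes under the lip; at 0.38 the tab is level, its top at z = 10 mm.
- flap_cover (a point): Middle of the top of the flap's cover, which lies over x = 20 to 75 mm of the bay with its top at z = 31 mm when shut; fully open its right edge rises to z = 57 mm. At the mouth (x = 0 to 20, y = -15 to 38 mm in the toolbox's frame) it is cut away, so a finger can follow the ring in.
- flap_tab (a point): Middle of the top of the press tab, a plain sheet over toolbox x = -125 to 32 mm and y = 47 to 126 mm, left of and below the hinge bar. Shut, it slopes up to the left at 0.38 rad, rising from 12 to 44 mm above the bench. It can be pressed anywhere along its length, and a fingertip can slide on it along the toolbox's x.
- flap_lip (a point): Bottom middle of the lip, a tooth hanging from the cover at the right of the mouth: y = -15 to -33, x = 0 to 3 mm in the toolbox's frame. Shut, its bottom is 12 mm above the bench and bars the ring. The flap can shut once the ring's centre is 26 mm or more beyond the mouth.
- low_ring: The ring to put away: the lower of two copper core rings, outside diameter 52 mm, bore 46 mm, 24 mm high, about 0.1 kg, lying flat on the bench in front of the toolbox, to the right of the bay's line, open ends up and down. Origin: centre of its underside, z up.
- tall_ring: The other copper core ring, 52 mm diameter, 46 mm high, standing right of the bay. Leave alone. Origin: centre of its underside.
- mortar: White porcelain mortar, 104 mm wide, 62 mm high. Leave alone. Origin: centre of its underside.
- nylon_cap: Orange nylon cap, 48 mm diameter, 19 mm high, left of the flap's tab. Leave alone. Origin: centre of its underside.
- c_clamp: Black cast iron C clamp lying flat, about 90 by 145 mm, 16 mm high. Leave alone. Origin: underside of its middle.
- spatula: Spatula lying at the right. Leave alone. Origin: underside of its middle.
- sample_jar: Closed sample jar, 60 mm diameter, 75 mm high. Leave alone. Origin: centre of its underside.

How it is judged:
By the outcome, as a careful person would: the job done as asked, in the order asked, and still so for the second after the job is handed in, with the robot touching nothing.
It also fails if it takes over 48 s, if anything falls off the work surface, if the arm or the gripper's body presses on something with over 40 N, if the wrist force passes 120 N, or if a joint passes its speed limit or range.

## Working session

There is one attempt and no reset: what is moved stays moved. The work goes in short steps, Python scripts to look and compute and a tool call to move; the robot and the scene stay as the last step left them, time stands still between calls to the robot, and variables do not carry over. Pictures are saved under pics/ and viewed, and the job is handed in when it is done.

Besides the shell and the picture viewer there is one more tool, called after "Call:" as a command line: name --argument value ..., lists and objects as JSON in quotes. arm_command: Moves the arm, as the interface text tells. Its arguments: {"type":"object","properties":{"translation":{"type":"array"},"dr":{"type":"array"},"jaw":{"type":"array"},"force":{"type":"number"}},"required":["translation","dr","jaw"]}

```bash
ls; mkdir -p pics
cat > h.py <<'E'
import numpy as np, cv2
from plant import env
def save(c,name): cv2.imwrite('pics/'+name,cv2.cvtColor(c['pixels'],cv2.COLOR_RGB2BGR))
def f(c): return 384/2/np.tan(np.radians(c['vfov'])/2)
def rays(c,uv):
    uv=np.atleast_2d(np.array(uv,float)); F=f(c)
    d=(uv-[c['cx'],c['cy']])/F
    s=d.copy()
    for _ in range(30): s=d/(1+c['k1']*(s**2).sum(1,keepdims=True))
    dc=np.c_[s[:,0],-s[:,1],-np.ones(len(s))]
    M=np.array(c['world_from_camera']); return M[:3,3],dc@M[:3,:3].T
def onplane(c,uv,z):
    o,d=rays(c,uv); t=(z-o[2])/d[:,2]; return o+t[:,None]*d
def pts(c):
    v,u=np.mgrid[0:384,0:512]; o,d=rays(c,np.c_[u.ravel(),v.ravel()])
    return (o+d*c['depth'].ravel()[:,None]).reshape(384,512,3)
def proj(c,P):
    M=np.linalg.inv(np.array(c['world_from_camera'])); P=np.atleast_2d(P)
    q=P@M[:3,:3].T+M[:3,3]; s=np.c_[q[:,0]/-q[:,2],-q[:,1]/-q[:,2]]
    s=s*(1+c['k1']*(s**2).sum(1,keepdims=True)); return s*f(c)+[c['cx'],c['cy']]
E
python3 - <<'E'
from h import *
import pickle
o=env.get_obs(); print({k:np.round(v,3) for k,v in o.items()})
C={}
for n in ['side','top','wrist']:
    c=env.capture(n); save(c,n+'0.png'); C[n]=c
    print(n,c['vfov'],c['cx'],c['cy'],c['k1'],np.round(c['world_from_camera'],3).tolist())
pickle.dump(C,open('c0.pkl','wb'))
E
```

```text
pics
{'time_s': np.float64(0.0), 'q': array([ 1.066,  0.259,  1.536, -0.   ,  1.348, -0.203]), 'qvel': array([-0.001,  0.   ,  0.001,  0.001,  0.002,  0.   ]), 'effort': array([ 1.0000e-03, -4.4602e+01, -2.9058e+01, -0.0000e+00,  1.2000e-02,
       -0.0000e+00]), 'position': array([163.219, 524.685, 230.49 ]), 'ee_rot': array([-4.720e-01, -3.105e+00,  3.000e-03]), 'contact_force': array([-0.888, -0.208, -0.438]), 'ft_torque': array([-0.021,  0.071, -0.034]), 'finger_gap': np.float64(85.443)}
side 56.66675959829425 256.09756098671687 187.86978810362297 -0.015887704761364897 [[-0.943, 0.174, -0.285, 390.175], [-0.333, -0.527, 0.782, 667.433], [-0.014, 0.832, 0.555, 480.135], [0.0, 0.0, 0.0, 1.0]]
top 43.70404752043542 254.6673470757581 187.91511826611017 -0.17248384222705718 [[-0.003, 0.998, -0.057, 540.226], [-1.0, -0.004, -0.021, 42.084], [-0.021, 0.057, 0.998, 1252.718], [0.0, 0.0, 0.0, 1.0]]
wrist 67.25372642914242 259.8495053409661 187.4198952332835 -0.03329397761095932 [[0.297, -0.918, -0.264, 96.301], [0.955, 0.285, 0.083, 545.969], [-0.001, -0.277, 0.961, 372.766], [0.0, 0.0, 0.0, 1.0]]
```

View pics/top0.png

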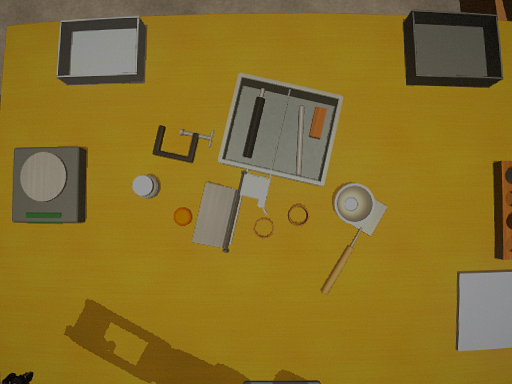

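View pics/side0.png

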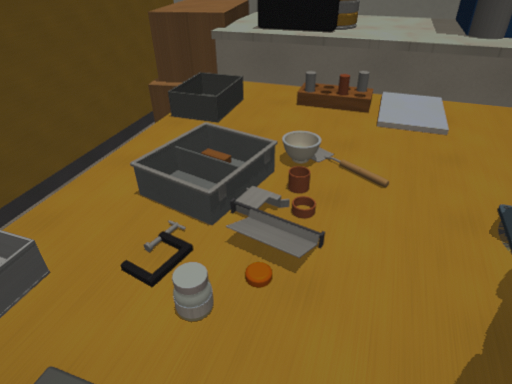

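View pics/wrist0.png

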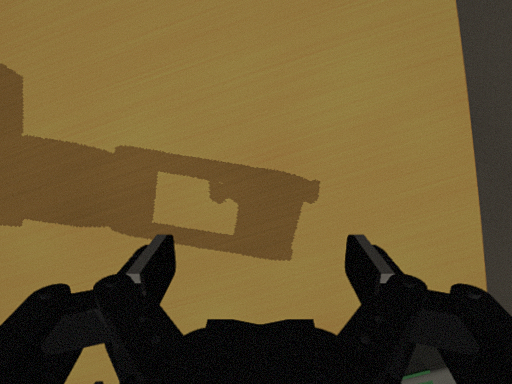

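Run:
```python
from h import *
import pickle
C=pickle.load(open('c0.pkl','rb'))
c=C['top']
im=cv2.cvtColor(c['pixels'],cv2.COLOR_RGB2BGR)
cv2.imwrite('pics/topz.png',cv2.resize(im[140:270,150:350],None,fx=4,fy=4,interpolation=cv2.INTER_CUBIC))
c=C['side']
im=cv2.cvtColor(c['pixels'],cv2.COLOR_RGB2BGR)
cv2.imwrite('pics/sidez.png',cv2.resize(im[150:290,200:360],None,fx=4,fy=4,interpolation=cv2.INTER_CUBIC))
# tray rim
for n in ['top','side']:
    P=pts(C[n]); d=C[n]['depth']>0
    m=d&(abs(P[...,2]-86)<5)&(P[...,0]>500)&(P[...,0]<900)&(abs(P[...,1])<350)
    Q=P[m][:,:2]; print(n,m.sum(),np.median(P[m][:,2]))
    lab,N=None,0
    k,l,s,ce=cv2.connectedComponentsWithStats(m.astype(np.uint8))
    i=1+np.argmax(s[1:,4]); Q=P[l==i][:,:2].astype(np.float32); print(s[i], cv2.minAreaRect(Q), np.round(cv2.boxPoints(cv2.minAreaRect(Q)),1).tolist())
    b=d&(P[...,0]>300)&(P[...,0]<500)&(abs(P[...,1])<200); print('bench z',np.percentile(P[b][:,2],[5,30,50,70]))
```

```text
top 1584 85.65077642733945
[ 217   73  126  113 1566] ((755.2483520507812, 2.4593963623046875), (270.0272521972656, 232.9932861328125), 76.79789733886719) [[611.0, -102.4000015258789], [837.7999877929688, -155.60000610351562], [899.5, 107.30000305175781], [672.7000122070312, 160.5]]
bench z [-4.40751598 -1.58389875 -0.20016862  1.2943656 ]
side 1537 87.30174925898831
[ 130  122  148   74 1527] ((753.5665283203125, 3.4899139404296875), (273.2497253417969, 235.10289001464844), 76.86495208740234) [[608.0, -102.80000305175781], [837.0, -156.3000030517578], [899.0999755859375, 109.80000305175781], [670.0999755859375, 163.3000030517578]]
bench z [-0.05112244  0.98387669  1.48325681  2.04216519]
```

View pics/topz.png

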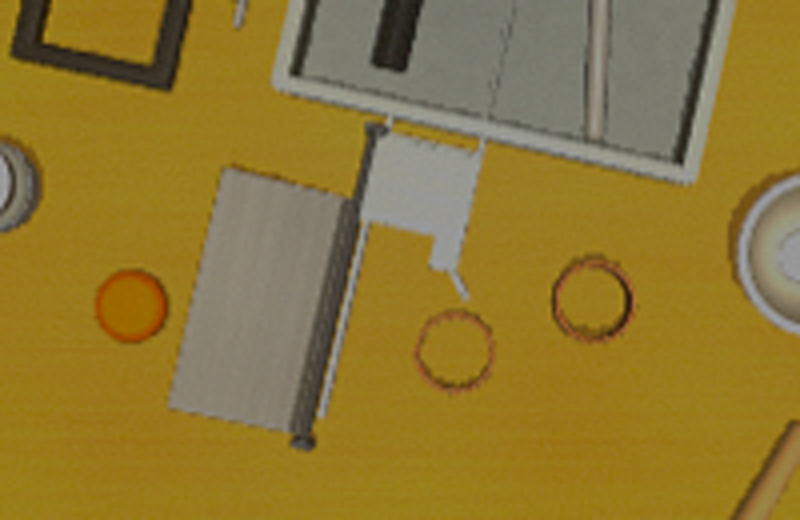

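View pics/sidez.png

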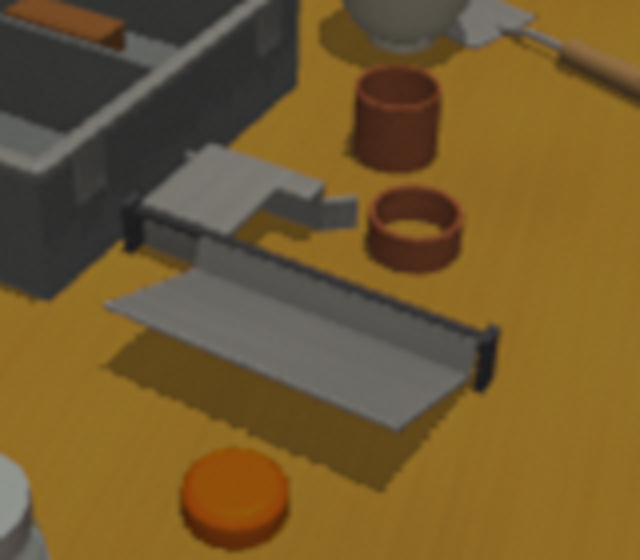

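Run:
```python
from h import *
import pickle
C=pickle.load(open('c0.pkl','rb'))
yaw=np.radians(-13.2); ex=np.array([np.cos(yaw),np.sin(yaw)]); ey=np.array([-ex[1],ex[0]])
O=np.array([566.6,77.9])
def tb(p): return np.round([(p[:2]-O)@ex,(p[:2]-O)@ey],1)
c=C['top']; z2=lambda x,y:((x+.5)/4-.5+150,(y+.5)/4-.5+140)
for nm,x,y,z,e in [('tab far out',232,165,44,(32,126)),('tab near out',170,407,44,(-125,126)),('rail end',322,415,16,(-110,31)),('lead-in',466,298,20,(-15,-45)),('post near',303,442,34,(-129,38)),('post far',376,131,34,(79,38)),('cover fr',484,140,31,(75,-33))]:
    print('top',nm,tb(onplane(c,z2(x,y),z)[0]),e)
c=C['side']; z2=lambda x,y:((x+.5)/4-.5+200,(y+.5)/4-.5+150)
for nm,x,y,z,e in [('tab far out',107,304,44,(32,126)),('tab near out',400,429,44,(-125,126)),('tab near in',472,374,12,(-125,47)),('lead-in',357,200,20,(-15,-45)),('post near top',494,328,34,(-129,38)),('post far top',135,200,34,(79,38))]:
    print('side',nm,tb(onplane(c,z2(x,y),z)[0]),e)
# rings
for n in ['top','side']:
    c=C[n]; hsv=cv2.cvtColor(c['pixels'],cv2.COLOR_RGB2HSV)
    m=((hsv[...,0]<13)|(hsv[...,0]>172))&(hsv[...,1]>90)&(hsv[...,2]>50)
    m=cv2.morphologyEx(m.astype(np.uint8),cv2.MORPH_CLOSE,np.ones((3,3)))
    k,l,s,ce=cv2.connectedComponentsWithStats(m)
    P=pts(c)
    for i in range(1,k):
        if s[i,4]>25:
            print(n,s[i],ce[i], np.round(np.median(P[l==i],0),1))
            if s[i,4]<600:
                cn,_=cv2.findContours((l==i).astype(np.uint8),cv2.RETR_EXTERNAL,cv2.CHAIN_APPROX_NONE)
                q=cn[0][:,0]; 
                for z in(12,24,46):
                    w=onplane(c,q,z)[:,:2].astype(np.float32); cc,r=cv2.minEnclosingCircle(w); print('   z',z,np.round(cc,1),round(r,1),'tb',tb(np.array(cc)))
```

```text
top tab far out [ 34.2 120.3] (32, 126)
top tab near out [-124.1  123.5] (-125, 126)
top rail end [-108.8   30.1] (-110, 31)
top lead-in [-14.3 -43.4] (-15, -45)
top post near [-127.    36.9] (-129, 38)
top post far [76.6 36.6] (79, 38)
top cover fr [ 86.7 -31.9] (75, -33)
side tab far out [ 29.8 125.8] (32, 126)
side tab near out [-126.4  126.7] (-125, 126)
side tab near in [-125.8   45.7] (-125, 47)
side lead-in [-16.  -41.6] (-15, -45)
side post near top [-129.7   33.9] (-129, 38)
side post far top [76.8 38.3] (79, 38)
top [507 215   5  13  33] [509.96969697 221.66666667] [ 519.5 -594.5   64.2]
   z 12 [ 518.6 -624.1] 16.3 tb [ 113.6 -694.4]
   z 24 [ 518.8 -617.7] 16.2 tb [ 112.3 -688.1]
   z 46 [ 519.2 -605.9] 15.9 tb [ 110.  -676.5]
side [338  74  12  21 208] [343.63461538  84.08653846] [ 518.8 -593.8   86.4]
   z 12 [ 544.1 -853.8] 140.9 tb [ 190.8 -912.2]
   z 24 [ 540.1 -814.8] 137.3 tb [ 178.1 -875.1]
   z 46 [ 532.9 -743.3] 130.7 tb [ 154.7 -807.2]
side [289 166  21  27 486] [298.59876543 179.03909465] [538.3 -23.7  31.8]
   z 12 [548.6 -63.4] 60.2 tb [  14.8 -141.7]
   z 24 [544.6 -44.7] 58.7 tb [   6.5 -124.4]
   z 46 [537.1 -10.4] 55.9 tb [ -8.5 -92.7]
side [292 197  23  21 353] [303.18130312 206.77903683] [506.8  57.9  14.9]
   z 12 [507.7  45.7] 38.4 tb [-50.  -44.8]
   z 24 [504.7  61.6] 37.4 tb [-56.6 -30. ]
   z 46 [499.2  90.8] 35.6 tb [-68.6  -2.8]
side [246 273  25  14 119] [256.99159664 281.43697479] [532.3 279.1  11.5]
   z 12 [535.7 266.7] 21.9 tb [-73.1 176.7]
   z 24 [532.  276.9] 21.3 tb [-79.1 185.9]
   z 46 [525.2 295.8] 20.3 tb [-90.1 202.6]
```

```bash
cat >> h.py <<'E'
yaw=np.radians(-13.2); ex=np.array([np.cos(yaw),np.sin(yaw)]); ey=np.array([-ex[1],ex[0]])
O=np.array([566.6,77.9])
def tb(p): p=np.array(p); return np.round([(p[:2]-O)@ex,(p[:2]-O)@ey],1)
def wd(x,y): return np.round(O+x*ex+y*ey,1)
E
python3 - <<'E'
from h import *
import pickle
C=pickle.load(open('c0.pkl','rb'))
c=C['top']; hsv=cv2.cvtColor(c['pixels'],cv2.COLOR_RGB2HSV)
print(hsv[227,250:277].tolist())
for nm,x,y,z in [('low',455,350,24),('tall',592,299,46)]:
    p=onplane(c,((x+.5)/4-.5+150,(y+.5)/4-.5+140),z)[0]; print(nm,p,tb(p))
for nm,xs in [('L',[416,494]),]:
    for x in xs: print(tb(onplane(c,((x+.5)/4-.5+150,350/4+140),24)[0]))
# depth top: low ring points z>15 near (503,55)
for n in ['top','side']:
    P=pts(C[n]); m=(C[n]['depth']>0)&(P[...,2]>12)&(P[...,2]<32)&(np.hypot(P[...,0]-505,P[...,1]-52)<45)
    Q=P[m][:,:2].astype(np.float32); print(n,m.sum(),np.round(Q.mean(0),1),cv2.minEnclosingCircle(Q),tb(cv2.minEnclosingCircle(Q)[0]))
E
```

```text
[[22, 206, 156], [22, 220, 153], [22, 208, 156], [18, 197, 158], [13, 183, 142], [21, 213, 152], [22, 203, 158], [22, 211, 155], [22, 207, 155], [22, 201, 157], [22, 210, 153], [22, 211, 156], [22, 214, 155], [22, 209, 156], [22, 215, 153], [22, 212, 154], [22, 210, 154], [22, 204, 156], [22, 211, 155], [22, 207, 154], [22, 215, 153], [22, 211, 157], [16, 191, 131], [17, 195, 153], [22, 208, 156], [22, 212, 155], [22, 217, 155]]
low [509.50746801  46.06787739  24.        ] [-48.3 -44. ]
tall [541.81341482 -40.33210481  46.        ] [   2.9 -120.8]
[-54.9 -19.9]
[-43.6 -68.6]
top 77 [509.7  45.8] ((515.6369018554688, 45.39928436279297), 32.81859588623047) [-42.2 -43.3]
side 296 [508.8  48.5] ((515.0355834960938, 48.029502868652344), 34.27690505981445) [-43.4 -40.9]
```

Call:
arm_command --translation '[[-0.055, -0.047, 0.01], [-0.1, -0.085, 0.02], [-0.145, -0.124, 0.03], [-0.19, -0.162, 0.04], [-0.235, -0.2, 0.05], [-0.28, -0.24, 0.06], [-0.32, -0.275, 0.07], [-0.36, -0.308, 0.081]]' --dr '[[0, 0, -1], [0, 0, -2], [0, 0, -3], [0, 0, -4.1], [0, 0, -4.1], [0, 0, -4.1], [0, 0, -4.1], [0, 0, -4.1]]' --jaw '[0, 0, 0, 0, 0, 0, 0, 0]' --force 20

```text
time_s: 1.15
position: [416.3, 122.3, 150.1]
ee_rot: [0.362, 3.12, 0.0]
contact_force: [1.2, 1.7, -0.7]
finger_gap: 0.4
```

Run:
```python
from h import *
from scipy.spatial.transform import Rotation as R
o=env.get_obs(); M=R.from_rotvec(o['ee_rot']).as_matrix()
print(o['time_s'],o['position'],M.round(3).tolist(),o['finger_gap'],o['contact_force'])
t=np.r_[wd(-50,-95),150]; print(tb(o['position']),(t-o['position'])@M, np.degrees(np.arctan2(M[1,1],M[0,1])))
```

```text
1.15 [416.33911191 122.28577048 150.08432449] [[-0.973, 0.229, 0.0], [0.229, 0.973, 0.0], [-0.0, 0.0, -1.0]] 0.35038348130212826 [ 1.17900803  1.68154142 -0.7320576 ]
[-156.4    8.9] [-1.06458515e+02 -1.03879839e+02  1.04244431e-01] 76.77083694283148
```

Call:
arm_command --translation '[[-0.036, -0.035, 0.01], [-0.072, -0.07, 0.02], [-0.106, -0.104, 0.04], [-0.106, -0.104, 0.07], [-0.106, -0.104, 0.09], [-0.106, -0.104, 0.09]]' --dr '[[0, 0, 0], [0, 0, 0], [0, 0, 0], [0, 0, 0], [0, 0, 0], [0, 0, 0]]' --jaw '[0, 0, 0, 0, 0, 0]'

```text
time_s: 1.9
position: [493.6, -1.3, 58.7]
ee_rot: [-0.361, -3.116, -0.001]
contact_force: [1.1, -0.8, 0.8]
finger_gap: 0.1
```

Run:
```python
from h import *
o=env.get_obs(); print(o['time_s'],o['position'],tb(o['position']),o['contact_force'])
a=env.capture('side'); save(a,'s1.png'); b=env.capture('wrist'); save(b,'w1.png')
im=cv2.cvtColor(a['pixels'],cv2.COLOR_RGB2BGR)[100:290,190:400]
cv2.imwrite('pics/s1z.png',cv2.resize(im,None,fx=3,fy=3,interpolation=cv2.INTER_CUBIC))
print(proj(a,o['position']))
```

```text
1.9 [493.55902612  -1.26100091  58.71057051] [-53.  -93.7] [ 1.05343174 -0.84151905  0.81187015]
[[315.57305268 178.76522273]]
```

View pics/s1z.png

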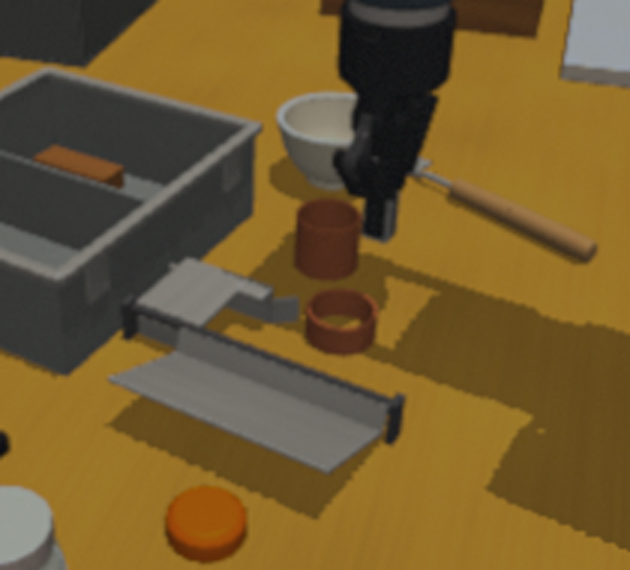

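View pics/w1.png

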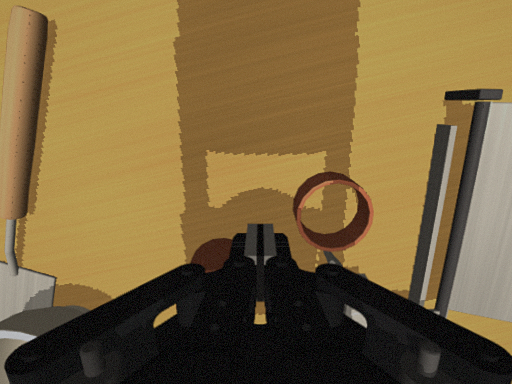

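```bash
cat >> h.py <<'E'
def ring_wrist(c,z=24,show=True,lo=0):
    hsv=cv2.cvtColor(c['pixels'],cv2.COLOR_RGB2HSV)
    m=((hsv[...,0]<14)|(hsv[...,0]>172))&(hsv[...,1]>80)&(hsv[...,2]>110)
    P=pts(c); 
    m&=(c['depth']>0)&(abs(P[...,2]-z)<5)
    Q=P[m][:,:2]
    return m,Q
def fitc(Q):
    A=np.c_[2*Q,np.ones(len(Q))]; w=np.ones(len(Q))
    for _ in range(5):
        s=np.linalg.lstsq(A*w[:,None],(Q**2).sum(1)*w,rcond=None)[0]; r=np.sqrt(s[2]+s[:2]@s[:2])
        e=np.hypot(*(Q-s[:2]).T)-r; w=1/(1+(e/2)**2)
    return s[:2],r,np.abs(e).mean()
E
python3 - <<'E'
from h import *
b=env.capture('wrist')
m,Q=ring_wrist(b); print(m.sum())
Q=Q[np.hypot(*(Q-[509,46]).T)<45]; print(len(Q)); cc,r,e=fitc(Q); print(cc,r,e,tb(cc))
s=env.capture('side')
P=pts(s); m=(s['depth']>0)&(abs(P[...,2]-24)<3)&(np.hypot(P[...,0]-509,P[...,1]-46)<34); Q=P[m][:,:2]; cc,r,e=fitc(Q); print(cc,r,e,tb(cc))
# bay features from wrist: rail end
E
```

```text
810
810
[507.19249626  47.02632574] 24.281216976782108 0.6483937929340227 [-50.8 -43.6]
[506.44154543  48.06359083] 24.437086973872002 1.037667291257097 [-51.8 -42.8]
```

Call:
arm_command --translation '[[0, 0, 0.02], [0, 0, 0.04], [0, 0, 0.052], [0, 0, 0.052]]' --dr '[[0, 0, 0], [0, 0, 0], [0, 0, 0], [0, 0, 0]]' --jaw '[0, 0, 0, 0]'

```text
time_s: 2.6
position: [494.9, -1.2, 8.2]
ee_rot: [-0.36, -3.12, -0.0]
contact_force: [0.0, 0.3, -0.5]
finger_gap: 0.1
```

Run:
```python
from h import *
o=env.get_obs(); print(o['time_s'],o['position'],tb(o['position']),o['contact_force'],o['qvel'].round(3))
```

```text
2.6 [494.91764654  -1.2245608    8.19299903] [-51.7 -93.4] [ 0.03023667  0.31240821 -0.47523888] [-0.002 -0.015 -0.015 -0.001  0.011 -0.001]
```

Call:
arm_command --translation '[[0, 0.008, 0], [0, 0.016, 0], [0, 0.022, 0], [0, 0.028, 0], [0, 0.034, 0], [0, 0.039, 0], [0, 0.043, 0], [0, 0.046, 0]]' --dr '[[0, 0, 0], [0, 0, 0], [0, 0, 0], [0, 0, 0], [0, 0, 0], [0, 0, 0], [0, 0, 0], [0, 0, 0]]' --jaw '[0, 0, 0, 0, 0, 0, 0, 0]'

```text
time_s: 3.6
position: [505.6, 43.6, 8.3]
ee_rot: [-0.361, -3.121, 0.0]
contact_force: [0.4, -1.1, 0.3]
finger_gap: 0.1
```

```bash
cat > look.py <<'E'
from h import *
import sys
g=np.array(eval(sys.argv[2])) if len(sys.argv)>2 else None
o=env.get_obs(); print(o['time_s'],o['position'],tb(o['position']),o['contact_force'].round(1))
b=env.capture('wrist'); save(b,'w%s.png'%sys.argv[1]); s=env.capture('side')
im=cv2.cvtColor(s['pixels'],cv2.COLOR_RGB2BGR)[100:290,190:400]
cv2.imwrite('pics/s%sz.png'%sys.argv[1],cv2.resize(im,None,fx=3,fy=3,interpolation=cv2.INTER_CUBIC))
if g is not None:
  m,Q=ring_wrist(b); G=wd(*g)
  Q=Q[np.hypot(*(Q-G).T)<38]
  if len(Q)>20: cc,r,e=fitc(Q); print('wrist',len(Q),r,e,tb(cc))
  P=pts(s); h=cv2.cvtColor(s['pixels'],cv2.COLOR_RGB2HSV); cm=((h[...,0]<14)|(h[...,0]>172))&(h[...,1]>90)
  m=cm&(s['depth']>0)&(abs(P[...,2]-24)<3)&(np.hypot(P[...,0]-G[0],P[...,1]-G[1])<38); Q=P[m][:,:2]
  if len(Q)>20: cc,r,e=fitc(Q); print('side',len(Q),r,e,tb(cc))
E
python3 look.py 2 '(-51,-7)'
```

```text
3.6 [505.60525494  43.61571352   8.25979296] [-51.6 -47.3] [ 0.4 -1.1  0.3]
wrist 927 24.1019285928808 0.6701517887531601 [-51.6  -8.2]
side 120 24.193349098287552 0.8736589011429783 [-52.2  -7.1]
```

View pics/w2.png

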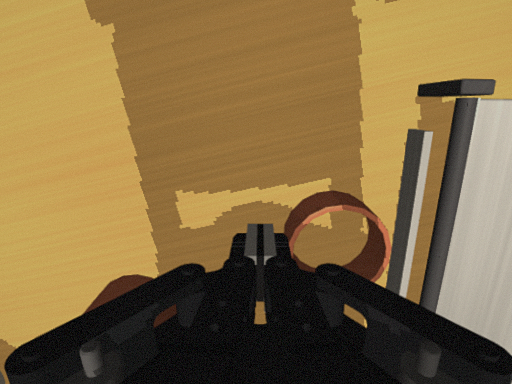

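View pics/s2z.png

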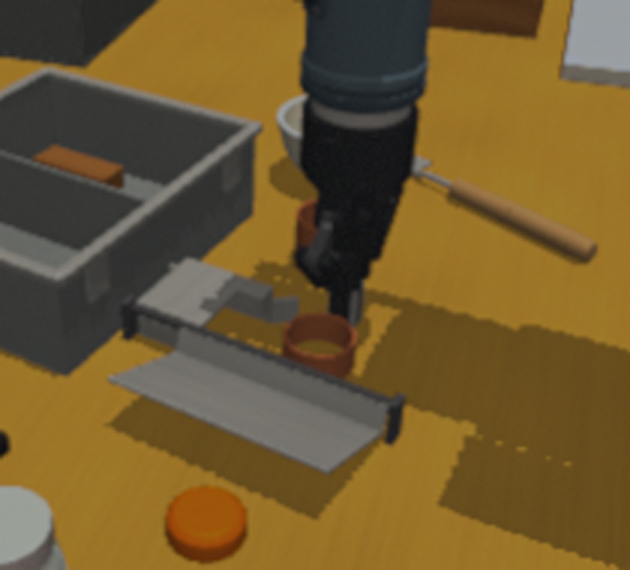

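Call:
arm_command --translation '[[0, 0.003, 0], [0, 0.006, 0], [0, 0.008, 0], [0, 0.0095, 0], [0, 0.0095, 0]]' --dr '[[0, 0, 0], [0, 0, 0], [0, 0, 0], [0, 0, 0], [0, 0, 0]]' --jaw '[0, 0, 0, 0, 0]'

```text
time_s: 4.32
position: [507.8, 52.8, 8.3]
ee_rot: [-0.361, -3.121, -0.0]
contact_force: [0.4, 0.0, 0.3]
finger_gap: -0.0
```

```bash
python3 look.py 3 '(-51,2)'
```

```text
4.325 [507.78287739  52.81650722   8.29603549] [-51.5 -37.9] [0.4 0.  0.3]
wrist 951 24.09849039188781 0.6725990861591813 [-51.6   1.4]
side 105 24.31048591369489 0.8153609107180756 [-52.6   2.2]
```

View pics/w3.png

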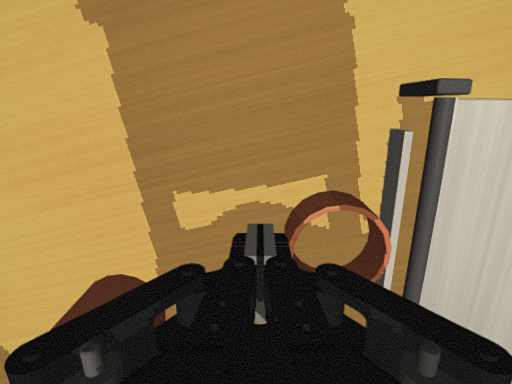

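Call:
arm_command --translation '[[0, -0.008, 0], [0, -0.012, -0.03], [0, -0.012, -0.075], [0.015, 0.02, -0.085], [0.03, 0.055, -0.085], [0.0485, 0.088, -0.085], [0.0485, 0.088, -0.085]]' --dr '[[0, 0, 0], [0, 0, 0], [0, 0, 0], [0, 0, 0], [0, 0, 0], [0, 0, 0], [0, 0, 0]]' --jaw '[0, 0, 0, 50, 100, 100, 100]'

```text
time_s: 5.3
position: [479.6, 150.9, 93.3]
ee_rot: [-0.356, -3.121, -0.0]
contact_force: [1.0, -0.4, 0.3]
finger_gap: 72.3
```

```bash
python3 look.py 4 '(-52,2)'
python3 - <<'E'
from h import *
o=env.get_obs(); print(o['finger_gap'],o['position'])
s=env.capture('side'); P=pts(s); 
T=np.stack([(P[...,:2]-O)@ex,(P[...,:2]-O)@ey,P[...,2]],-1)
h=cv2.cvtColor(s['pixels'],cv2.COLOR_RGB2HSV)
x,y=tb(o['position']); zt=o['position'][2]
m=(s['depth']>0)&(T[...,2]>zt-10)&(abs(T[...,0]-x)<60)&(abs(T[...,1]-y)<110)
D=T[m]-[x,y,zt]
print(m.sum(), D[:,2].min())
for z in range(-5,110,8):
    a=D[(D[:,2]>=z)&(D[:,2]<z+8)]
    L=a[a[:,1]>0]; Rr=a[a[:,1]<0]
    for n,q in (('L',L),('R',Rr)):
        if len(q)>3: print(z,n,len(q),'x',np.percentile(q[:,0],[2,98]).round(0),'y',np.percentile(q[:,1],[2,98]).round(0))
E
```

```text
5.3 [479.5610211  150.86286073  93.31405371] [-101.4   51.2] [ 1.  -0.4  0.3]
wrist 253 24.108544521107554 0.6006480938186449 [-51.1   1.7]
side 61 24.046542385984413 0.6358126974925213 [-52.3   2.5]
84.79886740443034 [480.64831066 149.05262335  93.33631218]
9952 13.746508741982296
11 L 13 x [-10.   5.] y [47. 50.]
11 R 20 x [-9.  8.] y [-44. -42.]
19 L 41 x [-12.   5.] y [44. 56.]
19 R 44 x [-12.   9.] y [-47. -41.]
27 L 44 x [-12.   5.] y [46. 57.]
27 R 45 x [-12.  10.] y [-46. -41.]
35 L 58 x [-12.   5.] y [41. 57.]
35 R 44 x [-12.   8.] y [-50. -42.]
43 L 41 x [-12.   6.] y [43. 57.]
43 R 43 x [-12.   6.] y [-47. -41.]
51 L 8 x [-14.  -9.] y [45. 55.]
51 R 35 x [-13.   1.] y [-56. -43.]
59 L 83 x [-14.  10.] y [41. 75.]
59 R 29 x [-14.  -2.] y [-68. -39.]
67 L 139 x [-17.  10.] y [34. 74.]
67 R 33 x [-16.  -4.] y [-71. -11.]
75 L 113 x [-18.  10.] y [24. 73.]
75 R 44 x [-18.  -8.] y [-73.  -6.]
83 L 124 x [-18.  10.] y [19. 72.]
83 R 51 x [-18.  -3.] y [-69. -15.]
91 L 151 x [-20.  11.] y [14. 72.]
91 R 19 x [-21. -11.] y [-67. -10.]
99 L 160 x [-21.  10.] y [ 7. 70.]
99 R 40 x [-21. -12.] y [-24.  -4.]
107 L 195 x [-19.  10.] y [ 4. 70.]
107 R 21 x [-20. -11.] y [-15.  -2.]
```

View pics/w4.png

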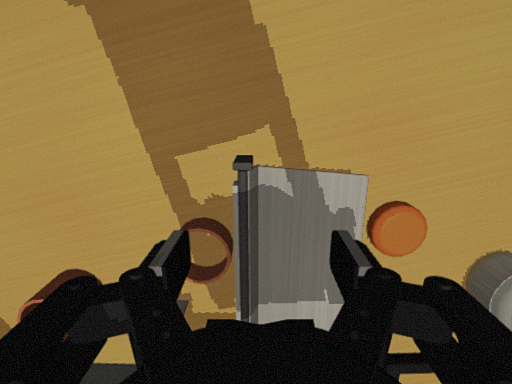

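View pics/s4z.png

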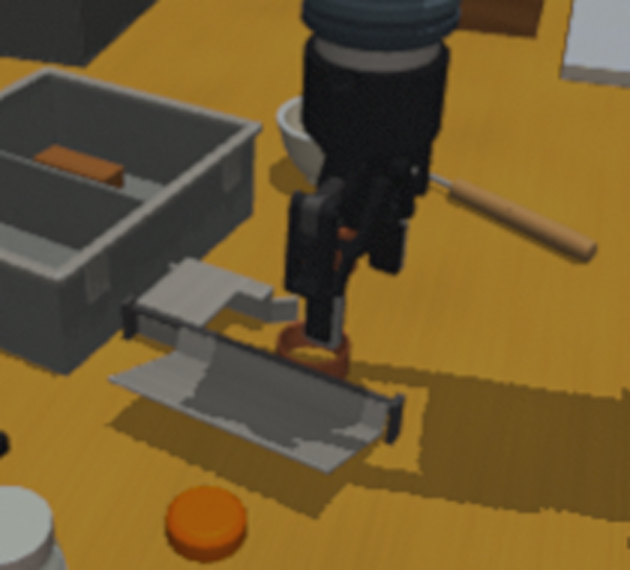

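Call:
arm_command --translation '[[0, 0, 0.03], [0, 0, 0.06], [0, 0, 0.07], [0, 0, 0.077], [0, 0, 0.083], [0, 0, 0.089], [0, 0, 0.093], [0, 0, 0.093]]' --dr '[[0, 0, 0], [0, 0, 0], [0, 0, 0], [0, 0, 0], [0, 0, 0], [0, 0, 0], [0, 0, 0], [0, 0, 0]]' --jaw '[100, 100, 100, 100, 100, 100, 100, 100]'

```text
time_s: 6.45
position: [481.3, 149.4, 0.6]
ee_rot: [0.361, 3.119, 0.0]
contact_force: [0.0, -3.4, 3.3]
finger_gap: 85.4
```

```bash
cat >> h.py <<'E'
def flap(s):
    # side-view: tab slope & cover height from depth in toolbox frame
    P=pts(s); T=np.stack([(P[...,:2]-O)@ex,(P[...,:2]-O)@ey,P[...,2]],-1)
    d=s['depth']>0
    m=d&(T[...,0]>-60)&(T[...,0]<28)&(T[...,1]>60)&(T[...,1]<120)&(T[...,2]<50)&(T[...,2]>5)
    q=T[m]; 
    if len(q)>50:
        a=np.polyfit(q[:,1],q[:,2],1); r=q[:,2]-np.polyval(a,q[:,1]); k=abs(r)<4; a=np.polyfit(q[k,1],q[k,2],1)
        print('tab slope rad',np.arctan(a[0]).round(3),'flap',(0.38-np.arctan(a[0])).round(3),'z@100',np.polyval(a,100).round(1),k.sum())
    m=d&(T[...,0]>25)&(T[...,0]<70)&(T[...,1]>-30)&(T[...,1]<25)&(T[...,2]>24)&(T[...,2]<70)
    q=T[m]
    if len(q)>20:
        a=np.polyfit(q[:,1],q[:,2],1); print('cover slope',np.arctan(-a[0]).round(3),'z mid',np.polyval(a,-2).round(1),len(q))
E
python3 look.py 5 '(-52,2)'; python3 -c "
from h import *
flap(env.capture('side'))"
```

```text
6.45 [481.30913251 149.38429137   0.56052641] [-99.4  50.1] [ 0.  -3.4  3.3]
wrist 207 14.671240292283274 0.823997280267861 [-60.3   6.7]
side 32 24.43949888074639 0.6954764247478048 [-52.6   2.2]
tab slope rad 0.066 flap 0.314 z@100 15.6 846
cover slope 0.311 z mid 45.7 396
```

View pics/w5.png

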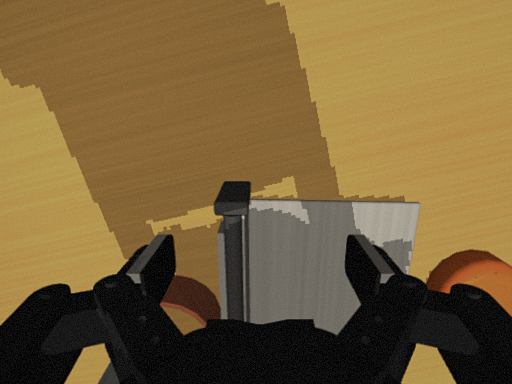

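View pics/s5z.png

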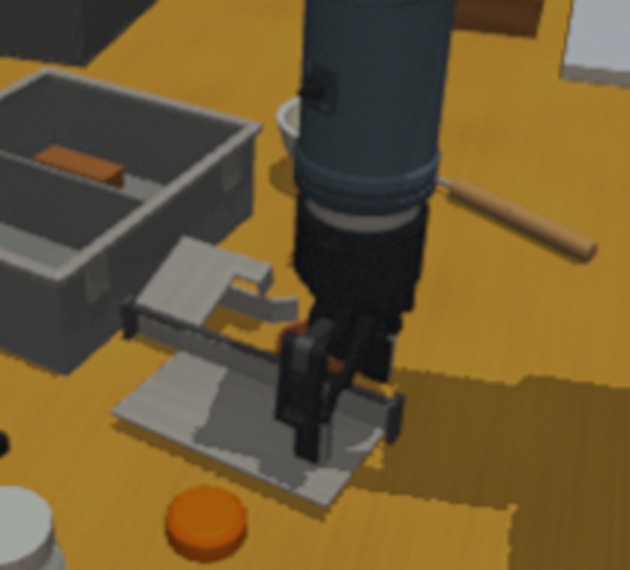

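Call:
arm_command --translation '[[-0.005, 0, 0.002], [-0.012, 0, 0.002], [-0.02, 0, 0.002], [-0.028, 0, 0.002], [-0.036, 0, 0.002], [-0.043, 0, 0.002], [-0.049, 0, 0.002], [-0.054, 0, 0.002]]' --dr '[[0, 0, 0], [0, 0, 0], [0, 0, 0], [0, 0, 0], [0, 0, 0], [0, 0, 0], [0, 0, 0], [0, 0, 0]]' --jaw '[100, 100, 100, 100, 100, 100, 100, 100]'

```text
time_s: 7.6
position: [533.6, 137.0, -1.7]
ee_rot: [-0.361, -3.121, 0.0]
contact_force: [-2.6, 0.1, 2.7]
finger_gap: 85.5
```

```bash
python3 look.py 6 '(-8,2)'; python3 -c "
from h import *
flap(env.capture('side'))"
```

```text
7.6 [533.55465292 136.96606313  -1.68696412] [-45.7  50. ] [-2.6  0.1  2.7]
wrist 228 16.15651022918211 0.7678867904606407 [-14.8   7.3]
tab slope rad 0.051 flap 0.329 z@100 13.8 478
cover slope 0.347 z mid 47.5 372
```

View pics/s6z.png

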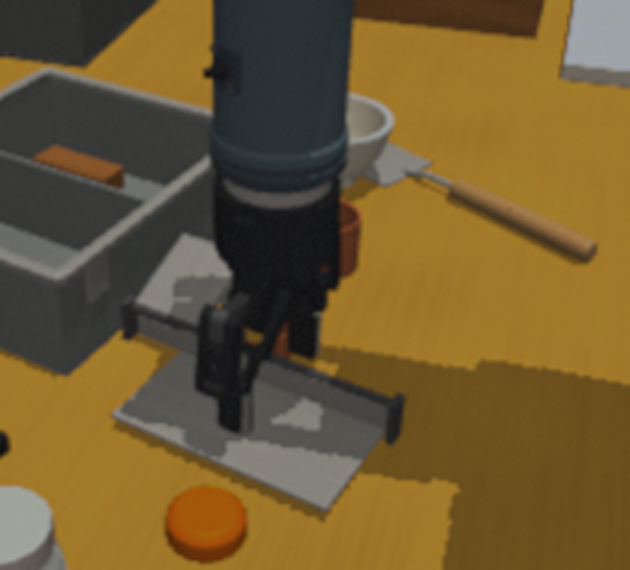

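View pics/w6.png

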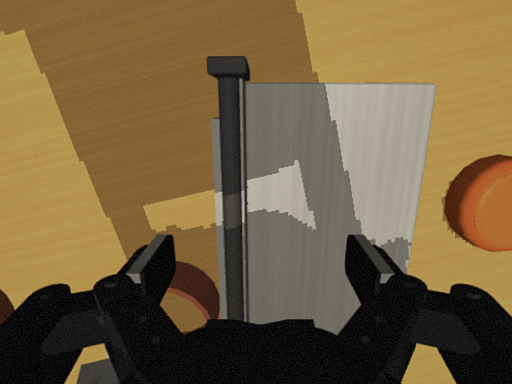

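Call:
arm_command --translation '[[-0.005, 0, 0], [-0.01, 0, 0], [-0.015, 0, 0], [-0.02, 0, 0], [-0.025, 0, 0]]' --dr '[[0, 0, 0], [0, 0, 0], [0, 0, 0], [0, 0, 0], [0, 0, 0]]' --jaw '[100, 100, 100, 100, 100]'

```text
time_s: 8.38
position: [557.9, 131.3, -1.7]
ee_rot: [-0.361, -3.121, 0.0]
contact_force: [-3.9, 1.0, 3.9]
finger_gap: 85.5
```

```bash
python3 look.py 7 '(17,2)'
python3 - <<'E'
from h import *
s=env.capture('side');flap(s)
s=env.capture('top'); save(s,'t7.png'); im=cv2.cvtColor(s['pixels'],cv2.COLOR_RGB2BGR)[140:270,150:350]
cv2.imwrite('pics/t7z.png',cv2.resize(im,None,fx=4,fy=4,interpolation=cv2.INTER_CUBIC))
E
```

```text
8.375 [557.85300482 131.31395786  -1.72676493] [-20.7  50. ] [-3.9  1.   3.9]
wrist 229 15.491924783298984 0.7697924851825346 [9.5 8. ]
tab slope rad 0.046 flap 0.334 z@100 13.7 527
cover slope 0.352 z mid 47.6 158
```

View pics/w7.png

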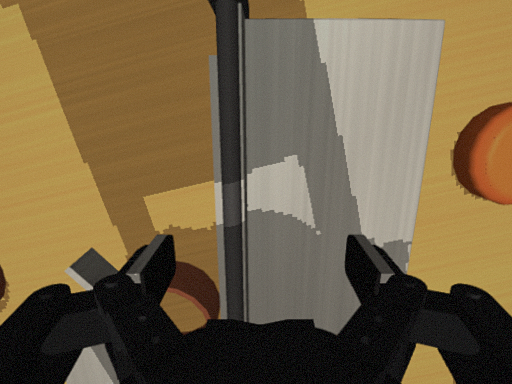

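View pics/s7z.png

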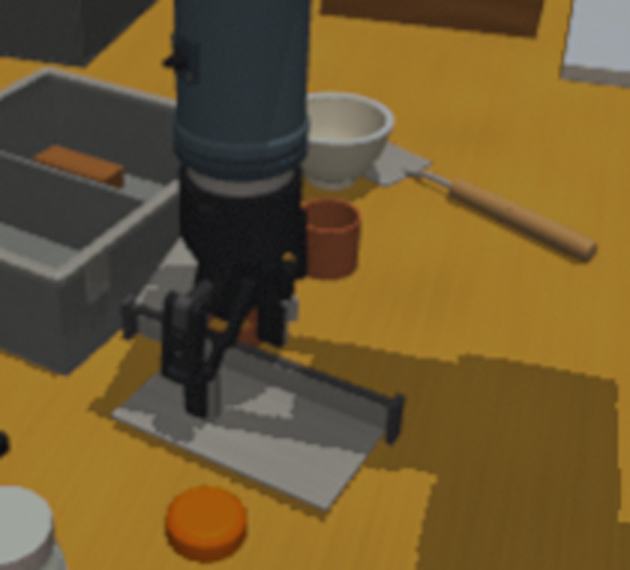

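Call:
arm_command --translation '[[-0.005, 0, 0], [-0.01, 0, 0], [-0.015, 0, 0], [-0.019, 0, 0], [-0.019, 0, 0]]' --dr '[[0, 0, 0], [0, 0, 0], [0, 0, 0], [0, 0, 0], [0, 0, 0]]' --jaw '[100, 100, 100, 100, 100]'

```text
time_s: 9.2
position: [577.0, 126.8, -1.6]
ee_rot: [0.361, 3.119, 0.0]
contact_force: [-1.6, -0.7, 4.1]
finger_gap: 85.3
```

```bash
python3 look.py 8 '(36,2)'
python3 - <<'E'
from h import *
s=env.capture('side');flap(s)
E
```

```text
9.2 [576.99226059 126.84036578  -1.61392058] [-1.1 50. ] [-1.6 -0.7  4.1]
wrist 207 14.765408093320064 0.7579417193448764 [28.3  8.2]
tab slope rad 0.054 flap 0.326 z@100 13.9 537
```

View pics/w8.png

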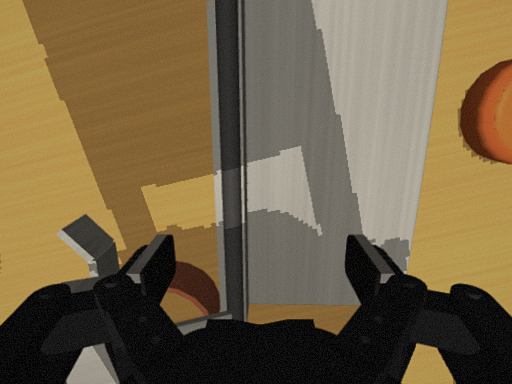

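View pics/s8z.png

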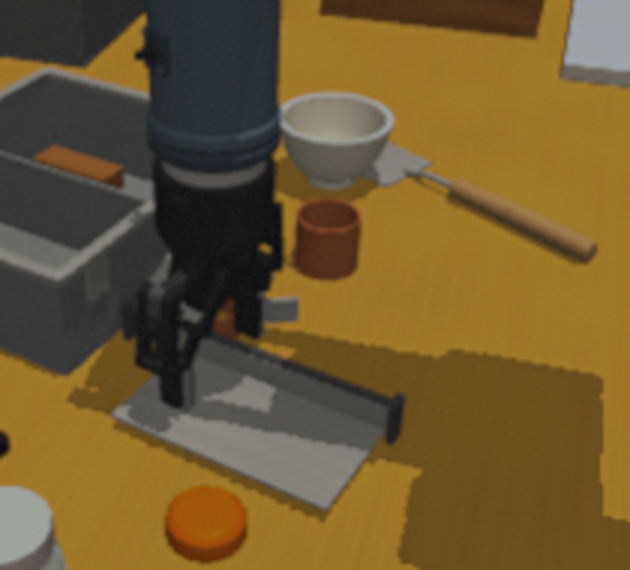

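Call:
arm_command --translation '[[0.004, 0, 0], [0.012, 0, 0], [0.022, 0, 0], [0.03, 0, 0], [0.03, 0, -0.008], [0.03, 0, -0.016], [0.03, 0, -0.024], [0.03, 0, -0.036]]' --dr '[[0, 0, 0], [0, 0, 0], [0, 0, 0], [0, 0, 0], [0, 0, 0], [0, 0, 0], [0, 0, 0], [0, 0, 0]]' --jaw '[100, 100, 100, 100, 100, 100, 100, 100]'

```text
time_s: 10.35
position: [546.6, 133.7, 34.6]
ee_rot: [-0.361, -3.12, 0.0]
contact_force: [0.2, -0.0, -0.7]
finger_gap: 85.2
```

Call:
arm_command --translation '[[0, 0, -0.04], [0, 0, -0.09], [0.05, 0, -0.13], [0.1, 0, -0.15], [0.15, 0, -0.15], [0.15, 0, -0.15]]' --dr '[[0, 0, 0], [0, 0, 0], [0, 0, 0], [0, 0, 0], [0, 0, 0], [0, 0, 0]]' --jaw '[100, 100, 100, 100, 100, 100]'

```text
time_s: 11.1
position: [397.4, 168.7, 185.0]
ee_rot: [-0.358, -3.12, -0.0]
contact_force: [0.5, -0.1, 0.7]
finger_gap: 85.2
```

```bash
python3 look.py 9 '(36,2)'
python3 - <<'E'
from h import *
s=env.capture('side');flap(s)
s=env.capture('top'); save(s,'t9.png'); im=cv2.cvtColor(s['pixels'],cv2.COLOR_RGB2BGR)[140:270,150:350]
cv2.imwrite('pics/t9z.png',cv2.resize(im,None,fx=4,fy=4,interpolation=cv2.INTER_CUBIC))
E
```

```text
11.1 [397.43891062 168.67917487 184.99811233] [-185.4   49.8] [ 0.5 -0.1  0.7]
side 36 21.65742157711578 0.718906002496429 [31.9  2.1]
tab slope rad 0.38 flap 0.0 z@100 34.9 556
cover slope 0.005 z mid 32.6 295
```

View pics/w9.png

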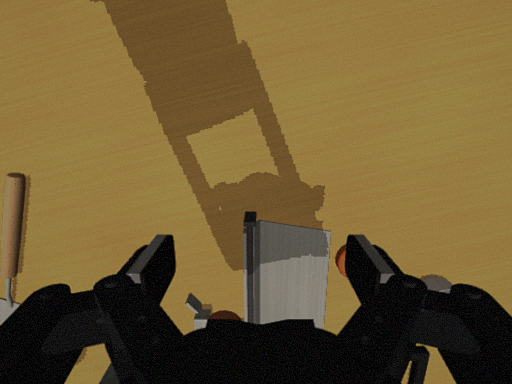

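View pics/s9z.png

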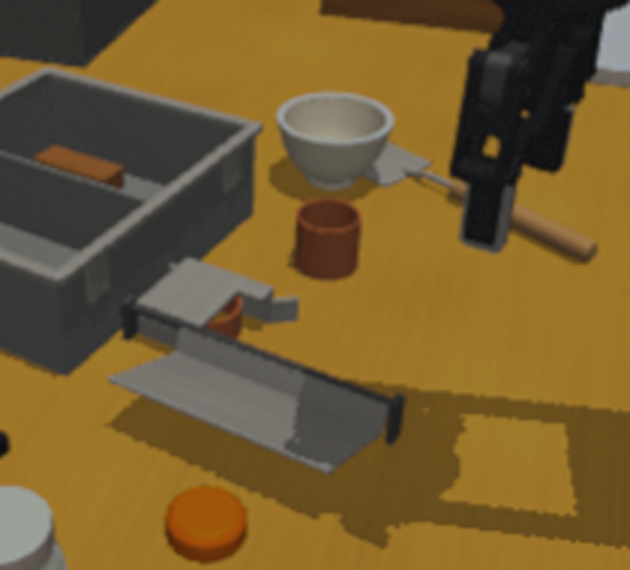

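View pics/t9z.png

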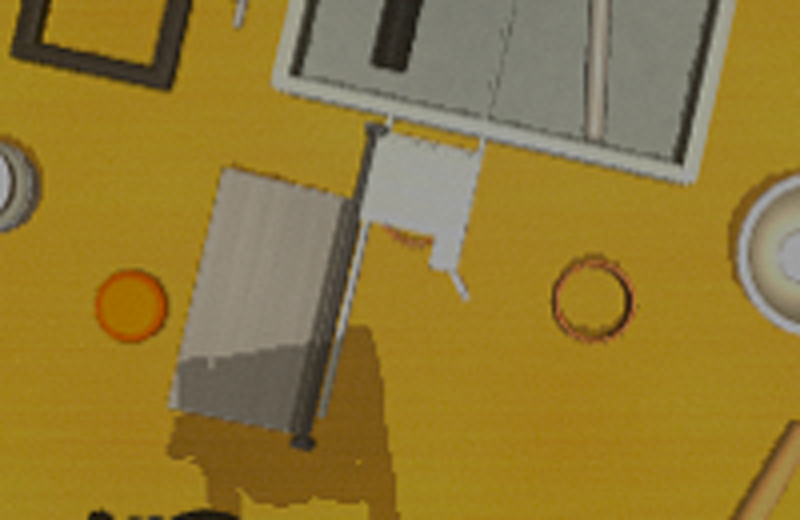

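Run:
```python
from h import *
s=env.capture('top')
print('ring rear',tb(onplane(s,((410.5)/4-.5+150,(247.5)/4-.5+140),24)[0]))
import pickle; a=pickle.load(open('c0.pkl','rb'))['top']['pixels'].astype(int)
d=abs(a-s['pixels']).max(2)>45; k,l,st,ce=cv2.connectedComponentsWithStats(d.astype(np.uint8))
print([(x[:5].tolist()) for x in st[1:] if x[4]>8])
print(env.finish_job())
```

```text
ring rear [ 9.5 -1. ]
[[230, 225, 5, 19, 22], [259, 232, 13, 6, 15], [132, 267, 109, 117, 8056], [83, 306, 7, 6, 15], [91, 308, 4, 5, 9], [100, 308, 19, 11, 45], [83, 318, 5, 6, 10], [101, 319, 11, 5, 15], [88, 326, 4, 6, 10], [126, 327, 5, 5, 10], [70, 328, 9, 5, 15], [64, 330, 5, 6, 11], [69, 334, 18, 10, 53], [75, 334, 7, 3, 9], [99, 340, 7, 4, 11], [109, 341, 7, 10, 22], [164, 341, 1, 9, 9], [80, 345, 13, 6, 21], [176, 355, 13, 7, 31], [116, 356, 12, 7, 17], [185, 360, 4, 6, 9], [2, 371, 32, 13, 285], [280, 375, 19, 5, 60]]
the job is handed in; nothing more can be done
None
```

The low ring is in the bay with the flap shut behind it, and the job is handed in at about 11 s of the 48 s allowed.

I slid the ring across the bench with the shut fingers until it lay against the guide rail. I then opened the jaws and held the flap open at about 0.33 rad with one fingertip on the tab. The other fingertip pushed the ring in, and I backed out of the mouth before lifting off the tab. The highest force I saw at a check was about 6 N.

**Last checks:**
- **Flap:** it measures 0.00 rad, with the cover flat at about 32 mm.
- **Ring:** its rear edge is about 9.5 mm inside the mouth, so its centre is about 35 mm in; 26 mm is needed for the flap to shut. A circle fit on the small part still visible gave about 32 mm, but its radius came out low (21.7 mm against about 24.5), so I trust it less. Both clear the limit.
- **Other items:** before-and-after top views show changes only where the ring had been and where the arm or its shadow was. Nothing else moved.
- **Arm:** it stands clear of everything.

No check failed.

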